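# Set the probe-depth stop to its setting block

### The job

Take the fork-footed driver, stand it over the fin on the head of the stop screw and, using the driver and not the fingers, turn the screw clockwise (seen from above) until its sprung nose just bears on the setting block lying beneath it, so that the block would drag: touching, but the nose not pushed fully in. Leave the block where it lies, let go and leave the driver standing upright on the screw.

Things in the scene. Friction and masses are not known exactly. Their poses are not given: they have to be found in the camera images.
- fork_driver: Driver that fits: upright, loose, 135 mm tall, 250 g; origin at centre of underside. Steel fork foot 54 (x) x 46 mm (y): 2 prongs 20 mm tall, open slot 18 mm wide along x between them, web above. Handle, grey, flat: 44 (x) x 24 mm (y), 80 to 135 mm up; grip across y, 108 mm up. A driver with the same handle but a round closed foot does not fit.
- stop_screw: Screw in the arm of a grey fixed stand. Origin: centre of the top of its round flange (68 mm across), z up. On it a fin 44 (its x) x 8 (y) x 16 mm high; prongs straddle it and rest on the flange, play 13 deg each way. Turns with the screw: clockwise from above lowers it 7.16 mm per rad; needs 3 to 7 mm to touch, can go further; friction 0.1 N m, stays where left.
- nose_tip (a point): Centre of the lower end of the screw's brass sprung nose, 12 mm in diameter, under the stand's arm: 69.5 mm below the stop screw's origin when free, can be pushed in 6 mm (force rising from 1 to 5 N). It does not turn.
- setting_block: Loose plain steel block 60 x 36 x 30 mm high (x, y, z), 400 g, lying on the stand's 12 mm base plate under the nose; origin at the centre of its underside. Nose just touches when the stop screw's origin is 99.5 mm above this origin; nose fully in at 93.5 mm. A taller block (30 x 30 x 55 mm) elsewhere is not it.
There are look-alikes about, which are no part of the job. What is shaped like the setting_block but purple or yellow is not meant.

How it is judged:
By the outcome, as a careful person would: the job done as asked, in the order asked, and still so for the second after the job is handed in, with the robot touching nothing.
It also fails if it takes over 51 s, if anything falls off the work surface, if the arm or the gripper's body presses on something with over 40 N, if the wrist force passes 120 N, or if a joint passes its speed limit or range.

### The arm

A 6-joint arm with a two-finger parallel gripper is mounted at the origin on the work surface. World frame = base frame: x ahead of the robot, y to its left, z up, the work surface at z = 0. Lengths are in m, angles in rad, forces in N, time in s.
With the tool pointing down it reaches from about 0.35 to 0.975 m from the base axis. Payload 4.9 kg.
Tool frame: the origin (TCP) lies on the front face of the gripper's body, between the roots of the fingers; the fingertips stand bot.finger_overhang ahead of it and the grasp point (between the pads) lies 54 mm ahead of it (bot.finger_overhang is the distance from the TCP to the fingertips, in m); z points along the fingers, y is the line along which they close (so a half turn about z gives the same grasp; the last joint's range is limited). The gripper opens to 85 mm and grips with 20 to 120 N. Pads are 22 mm wide; open, the fingers measure 114 mm over their backs; the gripper's body (76 mm by 85 mm) begins 54 mm behind the grasp point. The pads swing forward as they close: fully open they stand 13 mm farther back than shut.
Start: joints at [1.145, 0.053, 1.613, -0, 1.476, -0.119], TCP at [0.189, 0.596, 0.304] pointing down, gripper open.
Joint ranges: [-3.01, 3.01], [-1.01, 2.22], [0.06, 2.58], [-1.02, 4.17], [0.09, 2.62], [-3.14, 3.14]. Speed limits (rad/s): [2.57, 2.57, 3.14, 3.14, 3.14, 3.14].

### API

Orientations are given as a unit quaternion [x, y, z, w].
In Python, from rig import bot gives the robot as it stands.
- The arm moves only by the tool drive_tool, never from a script. Its argument "steps" is a list that holds one entry, the list of rows, each a list of 7 numbers: the shift along the world's x, y, z in mm, then the turn, a rotation vector about the world's x, y, z in rad, then the closure, from 0 (fully open) to 1 (shut). In form: [[[tx, ty, tz, ax, ay, az, hand], ...]]. A call has 1 to 5 rows; each row shifts and turns the commanded pose from where the row before left it; what a row does not reach is not made up. A row lasts 1/10 s, in which the tool goes at most 50 mm and 8.59 degrees, less where a joint would pass 70% of its speed; a pose out of reach is approached as far as the arm can. A call is refused whole if a number of a shift passes 50 or a number of a turn 0.15, either way. A call with a gripper value outside its range is refused whole. The fingers move at their own pace and stop on an object; "newtons" is the grip in N (left out, the last holds). Time passes only in rows, so rows that do not move let the fingers close. It gives the time, the measured TCP pose, the force, the opening and the grip force at its end, in the units of the state.
- bot.state(): the state, without advancing time (a new reading comes with each control period).
- bot.capture(name): name is "scene" or "top" or "wrist"; returns a dict with "img" (420x560x3 uint8, blue, green, red), "mtx" (3x3 intrinsics, pixels), "R" (3x3) and "t" (3): a world point X has camera coordinates R X + t. Camera axes: x right, y down, z forward; pixel columns grow to the right and rows downward; lengths in m; the calibration is good to about 2 mm. A picture is of the moment at which its call begins. There is no depth.
- bot.finish_job(): hands the job in; it is judged then, once.
Trained networks look in a picture, given as the dict that the camera call returned (one of the last four; its "shot" number tells which), for a name from the list of things; names that differ only in an ending like _2 or _b are one class to them, and where a whole thing is asked for, a point or a joint stands for the part that bears it (a point fixed in the world has none). Each returns a list of dicts, best first, with "confidence" (0 to 1); they miss things now and then, are a little off and sometimes report something else, mostly with a low value. They report only what shows in the picture. A call takes as long as a camera call. They do not tell look-alikes from the thing itself.
- bot.spot_in(picture, target): "location" ([x, y, z] in m, in world coordinates, good to about 4 mm: the middle of the surface that is visible of it).
The state is a dict: "time_s": time; "qpos": joint angles; "joint_vel": joint speeds; "joint_efforts": joint torques, N m; "ee_pos": TCP position; "ee_rot": TCP orientation; "contact_force": force on the tool from outside, world axes, zero at the start; "moment": the same for the moment, N m; "opening": opening from 0.0 (shut) to 1.0 (fully open); "finger_force": force on a finger pad.
Only numpy, scipy, OpenCV 4.12 (cv2) and the standard library are available. Lean on these libraries where they do the work, as an engineer would, in place of code of your own. Each camera call takes 0.05 s, during which the arm holds its last target. There are 200 camera calls.

## Working session

There is one attempt and no reset: what is moved stays moved. The work goes in short steps, Python scripts to look and compute and a tool call to move; the robot and the scene stay as the last step left them, time stands still between calls to the robot, and variables do not carry over. Pictures are saved under pics/ and viewed, at most 10 in all, crops included, and the job is handed in when it is done.

Besides the shell and the picture viewer there is one more tool, called in YAML: its name, and indented under it one key for each argument. drive_tool: Moves the arm, as the interface text tells. Its arguments: {"type":"object","properties":{"steps":{"type":"array","items":{"type":"array","items":{"type":"array","items":{"type":"number"}}}},"newtons":{"type":"number"}},"required":["steps"]}

```bash
mkdir -p pics && cat > h.py <<'E'
import numpy as np, cv2
from rig import bot
def proj(p,X):
    c=p["R"]@np.array(X,float)+p["t"]; u=p["mtx"]@c; return u[:2]/u[2]
def ray(p,px,z):
    "world point at height z on pixel ray"
    d=p["R"].T@np.linalg.inv(p["mtx"])@np.array([px[0],px[1],1.]); o=-p["R"].T@np.array(p["t"])
    return o+d*(z-o[2])/d[2]
E
python3 - <<'E'
from h import *
a=bot.capture("scene");b=bot.capture("top")
for n,p in(("scene",a),("top",b)):
    for t in("fork_driver","stop_screw","nose_tip","setting_block"):
        for d in bot.spot_in(p,t)[:4]: print(n,t,np.round(d["location"],3),round(d["confidence"],2),np.round(proj(p,d["location"])))
    print(n,"cam",np.round(-p["R"].T@p["t"],3))
    cv2.imwrite(f"pics/{n}0.png",p["img"])
s=bot.state();print(s["time_s"],s["ee_pos"],s["ee_rot"],bot.finger_overhang,s["opening"])
E
```

```text
scene fork_driver [ 0.535 -0.063  0.062] 0.97 [239. 191.]
scene stop_screw [0.551 0.23  0.118] 0.89 [352. 258.]
scene setting_block [0.417 0.213 0.027] 0.84 [402. 261.]
scene setting_block [0.698 0.221 0.03 ] 0.68 [257. 355.]
scene cam [0.909 0.543 0.534]
top fork_driver [ 0.524 -0.063  0.109] 0.98 [314. 215.]
top stop_screw [0.547 0.225 0.116] 0.61 [171. 202.]
top setting_block [0.685 0.214 0.029] 0.75 [187. 146.]
top setting_block [0.402 0.204 0.031] 0.73 [188. 274.]
top setting_block [ 0.522 -0.064  0.111] 0.17 [315. 216.]
top cam [0.436 0.019 0.994]
0.5 [0.18875268 0.59579132 0.30389051] [ 1.52799217e-01  9.88257253e-01 -2.34694530e-05 -2.21518304e-05] 0.0726 0.9983074893046151
```

```bash
python3 - <<'E'
import cv2,numpy as np
a=cv2.imread("pics/scene0.png");b=cv2.imread("pics/top0.png")
cv2.imwrite("pics/both.png",cv2.resize(np.hstack([a,b]),(800,300),interpolation=cv2.INTER_AREA))
E
```

```text
(no output)
```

View pics/scene0.png

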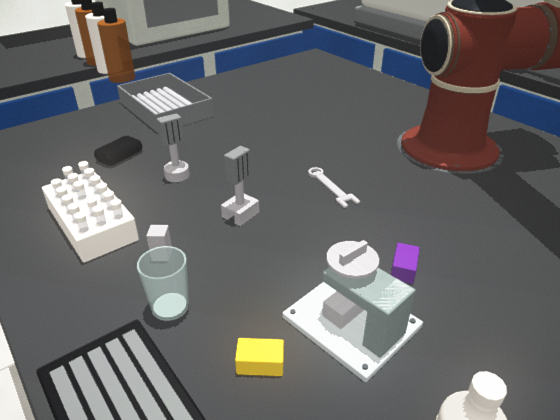

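View pics/top0.png

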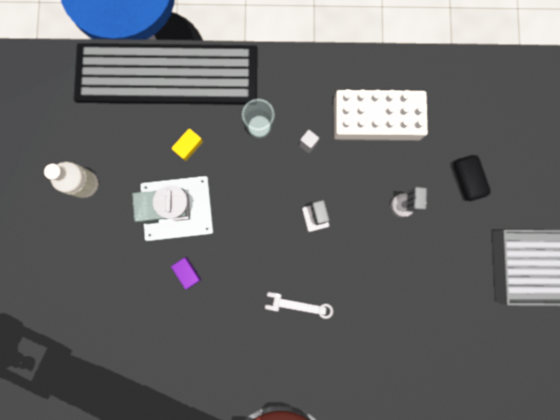

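```bash
python3 - <<'E'
import cv2,numpy as np
a=cv2.imread("pics/scene0.png");b=cv2.imread("pics/top0.png")
def c(i,x,y,w,h): return cv2.resize(i[y:y+h,x:x+w],(400,300),interpolation=cv2.INTER_CUBIC)
cv2.imwrite("pics/crop.png",np.vstack([np.hstack([c(a,190,130,112,84+0),c(a,280,230,160,120)]),np.hstack([c(b,290,190,56,42),c(b,130,165,88,66)])]))
E
```

```text
(no output)
```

View pics/crop.png

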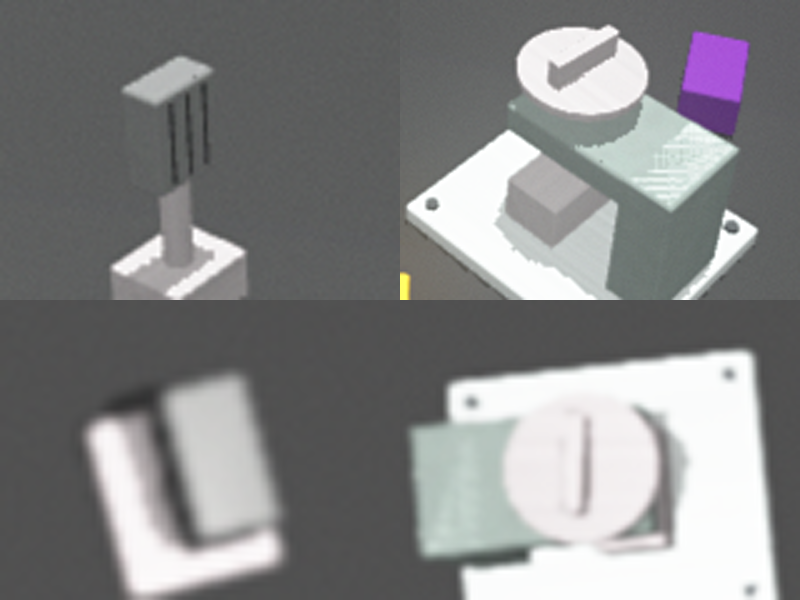

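```bash
python3 - <<'E'
from h import *
b=bot.capture("top");a=bot.capture("scene")
o=lambda x,y:np.round(x,4)
print("handle top",o(ray(b,(321.1,211.7),.135),0), "scene", o(ray(a,(237.5,152),.135),0))
for z in(.133,.117): print("fin",z,o(ray(b,(168.5,201.3),z),0))
print("scene fin", o(ray(a,(355,251.5),.132),0))
f=lambda p,q,z:np.degrees(np.arctan2(*(ray(b,q,z)-ray(b,p,z))[1::-1]))
print(f((200/7.143+290,240/7.143+190),(162/7.143+290,90/7.143+190),.135), f((160/4.545+130,213/4.545+165),(164/4.545+130,113/4.545+165),.132))
E
```

```text
handle top [ 0.5281 -0.0741  0.135 ] scene [ 0.5288 -0.0707  0.135 ]
fin 0.133 [0.5468 0.2263 0.133 ]
fin 0.117 [0.5489 0.2302 0.117 ]
scene fin [0.5509 0.2333 0.132 ]
14.008294862743103 -0.3458305738499053
```

drive_tool:
  steps:
    - [[22, -44, 0, 0, 0, 0.04, 0], [22, -44, 0, 0, 0, 0.04, 0], [22, -44, 0, 0, 0, 0.04, 0], [22, -44, 0, 0, 0, 0.04, 0], [22, -44, 0, 0, 0, 0.04, 0]]

```text
time_s: 1.1
ee_pos: [0.2992, 0.3741, 0.3041]
ee_rot: [0.052, 0.999, 0.0, 0.0]
contact_force: [0.5, 0.9, -0.1]
opening: 1.001
finger_force: 0.0
```

drive_tool:
  steps:
    - [[22, -44, 0, 0, 0, 0.04, 0], [22, -44, 0, 0, 0, 0.04, 0], [22, -44, 0, 0, 0, 0.04, 0], [22, -44, 0, 0, 0, 0.04, 0], [22, -44, 0, 0, 0, 0.04, 0]]

```text
time_s: 1.6
ee_pos: [0.4092, 0.1539, 0.3044]
ee_rot: [-0.048, 0.999, 0.0, 0.001]
contact_force: [1.5, 0.1, -0.9]
opening: 0.994
finger_force: 0.0
```

drive_tool:
  steps:
    - [[22, -44, 0, 0, 0, 0.04, 0], [22, -44, 0, 0, 0, 0.04, 0], [22, -44, 0, 0, 0, 0.04, 0], [22, -44, 0, 0, 0, 0.04, 0], [20, -40, 0, 0, 0, 0, 0]]

```text
time_s: 2.1
ee_pos: [0.5174, -0.0626, 0.3042]
ee_rot: [-0.126, 0.992, -0.0, 0.0]
contact_force: [1.3, 0.5, 0.5]
opening: 0.996
finger_force: 0.0
```

```bash
python3 - <<'E'
from h import *
w=bot.capture("wrist"); cv2.imwrite("pics/w1.png",w["img"])
print(proj(w,(.5285,-.0725,.135)), -w["R"].T@w["t"]); s=bot.state(); print(s["ee_pos"])
for d in bot.spot_in(w,"fork_driver"): print(d)
E
```

```text
[258.54965103 218.8802064 ] [ 0.44694181 -0.08140773  0.37339434]
[ 0.51923545 -0.0673042   0.30406433]
{'location': [0.5154, -0.0755, 0.1333], 'confidence': 0.8}
```

View pics/w1.png

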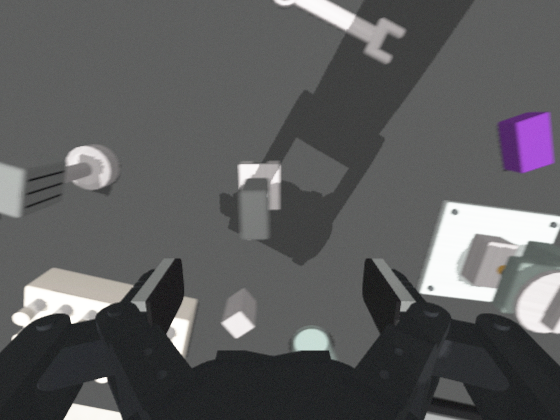

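```bash
python3 - <<'E'
from h import *
w=bot.capture("wrist"); i=cv2.imread("pics/w1.png")
print([np.round(ray(w,p,.135),4) for p in((254.5,217),(258.5,219))])
L=cv2.cvtColor(i,cv2.COLOR_BGR2GRAY); print(L[170:246:3,255]); print(L[225,230:285:2]); print(L[205,230:285:2])
for x in(22,-22):
  for y in(12,-12):
    c,s=np.cos(.245),np.sin(.245); print(proj(w,(.5285+(c*x-s*y)/1e3,-.0725+(s*x+c*y)/1e3,.135)))
E
```

```text
[array([ 0.5282, -0.0782,  0.135 ]), array([ 0.529 , -0.0746,  0.135 ])]
[242 205 175  90  90  88  88 112 126 127 125 126 124 126 124 124 122 123
 124 123 123 123 124 103  95  97]
[ 63  64  65  63  76  90 109 122 126 121 121 124 125 124 124 122 119 121
 110  95  76  66  66  62  63  62  63  66]
[ 64  65  64  63  82 103 119 123 127 128 126 127 125 124 124 123 126 123
 111 124 153 167 170 168 150 111  65  63]
[275.58612343 243.71130967]
[247.17097679 243.63976205]
[275.85464195 193.09257681]
[245.9912381 193.0188475]
```

```bash
python3 - <<'E'
from h import *
w=bot.capture("wrist"); L=cv2.cvtColor(w["img"],cv2.COLOR_BGR2GRAY)
m=cv2.inRange(cv2.medianBlur(L,3)[188:260,225:300],106,140)
n,lab,st,ce=cv2.connectedComponentsWithStats(m); k=1+np.argmax(st[1:,4])
r=cv2.minAreaRect(np.argwhere(lab==k)[:,::-1].astype(np.float32)); c=np.array(r[0])+(225,188)
print(r,st[k],c,ray(w,c,.135),"pred",proj(w,(.5285,-.0725,.135)),bot.state()["ee_pos"],bot.state()["ee_rot"])
E
```

```text
((36.10472106933594, 24.908491134643555), (51.51654815673828, 38.18132019042969), 87.51044464111328) [  16    0   40   52 1343] [261.10472107 212.90849113] [ 0.52242535 -0.07141063  0.135     ] pred [258.08013802 219.41067239] [ 0.51682249 -0.0609387   0.30370733] [-1.25263331e-01  9.92123412e-01  3.64353866e-04 -3.17388205e-04]
```

drive_tool:
  steps:
    - [[10.5, -13, -30, 0, 0, 0, 0], [0, 0, -40, 0, 0, 0, 0], [0, 0, -40, 0, 0, 0, 0], [0, 0, -32, 0, 0, 0, 0], [0, 0, 0, 0, 0, 0, 0]]

```text
time_s: 2.8
ee_pos: [0.5235, -0.0708, 0.1565]
ee_rot: [-0.127, 0.992, 0.002, -0.005]
contact_force: [-0.6, 0.3, -0.5]
opening: 1.001
finger_force: 0.0
```

drive_tool:
  steps:
    - [[0, 0, 0, 0, 0, 0, 0.6], [0, 0, 0, 0, 0, 0, 0.8], [0, 0, 0, 0, 0, 0, 1], [0, 0, 0, 0, 0, 0, 1], [0, 0, 0, 0, 0, 0, 1]]
  newtons: 50

```text
time_s: 3.3
ee_pos: [0.5283, -0.0736, 0.1638]
ee_rot: [-0.126, 0.992, -0.001, 0.002]
contact_force: [0.8, -0.4, 4.3]
opening: 0.272
finger_force: 49.9
```

drive_tool:
  steps:
    - [[0, 0, 0, 0, 0, 0, 1], [0, 0, 0, 0, 0, 0, 1], [0, 0, 0, 0, 0, 0, 1]]

```text
time_s: 3.6
ee_pos: [0.5284, -0.0737, 0.1638]
ee_rot: [-0.126, 0.992, -0.001, 0.002]
contact_force: [0.3, 0.3, 6.1]
opening: 0.277
finger_force: 50.1
```

```bash
python3 - <<'E'
from h import *
a=bot.capture("scene"); cv2.imwrite("pics/s2.png",cv2.resize(a["img"][100:240,150:337],(748,560),interpolation=cv2.INTER_CUBIC))
s=bot.state(); print({k:np.round(s[k],4) for k in("ee_pos","ee_rot","opening","contact_force","time_s")})
E
```

```text
{'ee_pos': array([ 0.5284, -0.0737,  0.1638]), 'ee_rot': array([-1.262e-01,  9.920e-01, -7.000e-04,  1.500e-03]), 'opening': np.float64(0.2754), 'contact_force': array([ 0.752 , -0.4326,  5.5832]), 'time_s': np.float64(3.65)}
```

View pics/s2.png

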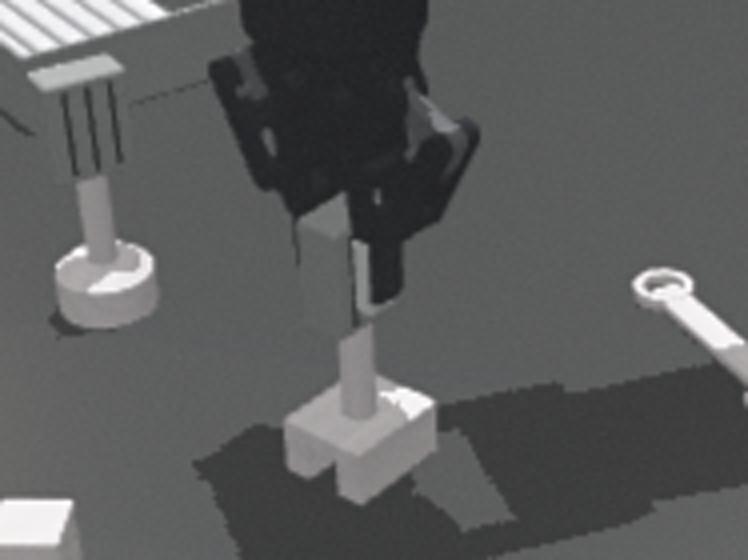

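drive_tool:
  steps:
    - [[0, 0, 20, 0, 0, 0, 1], [0, 0, 40, 0, 0, 0, 1], [0, 0, 40, 0, 0, 0, 1], [15, 30, 40, 0, 0, 0, 1], [15, 35, 36, 0, 0, 0, 1]]

```text
time_s: 4.15
ee_pos: [0.5558, -0.0112, 0.3358]
ee_rot: [-0.125, 0.992, -0.0, -0.0]
contact_force: [1.1, -0.2, -2.1]
opening: 0.272
finger_force: 49.7
```

drive_tool:
  steps:
    - [[20, 40, 0, 0, 0, -0.12, 1], [20, 40, 0, 0, 0, -0.12, 1], [20, 30, 0, 0, 0, 0, 1], [0, 0, 0, 0, 0, 0, 1], [0, 0, 0, 0, 0, 0, 1]]

```text
time_s: 4.65
ee_pos: [0.6156, 0.0995, 0.333]
ee_rot: [-0.007, 1.0, -0.0, -0.002]
contact_force: [0.1, -0.3, -3.7]
opening: 0.271
finger_force: 50.2
```

```bash
python3 - <<'E'
from h import *
w=bot.capture("wrist"); cv2.imwrite("pics/w3.png",w["img"]); np.savez("w3.npz",R=w["R"],t=w["t"],mtx=w["mtx"])
s=bot.state(); print({k:np.round(s[k],4) for k in("ee_pos","ee_rot","opening","contact_force","time_s")})
print(proj(w,(.549,.229,.133)))
for d in bot.spot_in(w,"stop_screw"): print(d)
E
```

```text
{'ee_pos': array([0.6154, 0.0987, 0.3333]), 'ee_rot': array([-6.7e-03,  1.0e+00, -3.0e-04, -1.3e-03]), 'opening': np.float64(0.2739), 'contact_force': array([-0.0726, -0.6585, -1.7785]), 'time_s': np.float64(4.7)}
[426.33953535 126.97033035]
```

View pics/w3.png

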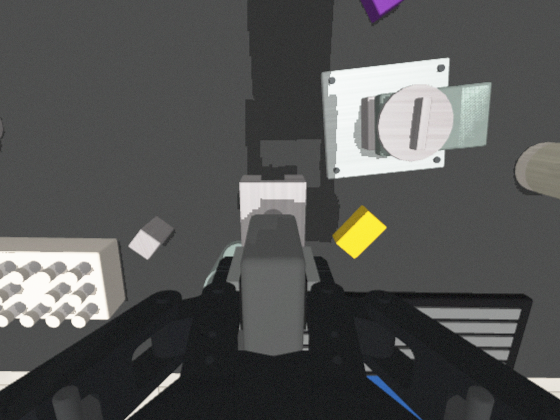

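```bash
python3 - <<'E'
import cv2,numpy as np
i=cv2.imread("pics/w3.png"); cv2.imwrite("pics/w3c.png",cv2.resize(i[75:175,360:493],(798,600),interpolation=cv2.INTER_CUBIC))
E
```

```text
(no output)
```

View pics/w3c.png

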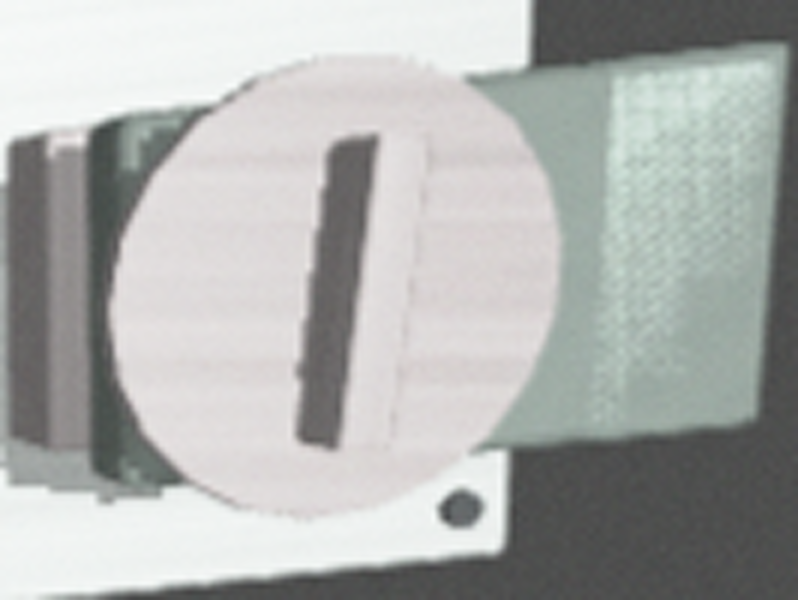

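```bash
python3 - <<'E'
from h import *
p=dict(np.load("w3.npz")); P=lambda x,y:(360+x/6,75+y/6)
for z in(.131,.134):
    a,b,c,d=[ray(p,P(*q),z) for q in((378,135),(428,135),(345,448),(393,448))]
    m=(a+b+c+d)/4; print("fin",np.round(m,4),[np.degrees(np.arctan2(v[1],v[0])).round(1) for v in(c-a,d-b)],np.linalg.norm(c-a))
print("flange",ray(p,P(335,286),.117),"x-",ray(p,P(335,55),.117),ray(p,P(335,515),.117),ray(p,P(112,286),.117),ray(p,P(560,286),.117))
zb=.3333-.1638
for z in (zb,zb+.02): print("foot front edge",ray(p,(241,178),z),ray(p,(306,178),z))
E
```

```text
fin [0.5468 0.2278 0.131 ] [np.float64(2.3), np.float64(2.4)] 0.04326080929414829
fin [0.5467 0.2264 0.134 ] [np.float64(2.3), np.float64(2.4)] 0.04278268653771519
flange [0.54573379 0.22673682 0.117     ] x- [0.51341616 0.22200545 0.117     ] [0.58003002 0.23175787 0.117     ] [0.54621408 0.1932068  0.117     ] [0.54524921 0.26056691 0.117     ]
foot front edge [0.58842552 0.07365356 0.1695    ] [0.58770383 0.12398519 0.1695    ]
foot front edge [0.58453741 0.0757131  0.1895    ] [0.58387768 0.12172334 0.1895    ]
```

drive_tool:
  steps:
    - [[-17, 32, 0, 0, 0, 0.01, 1], [-17, 32, 0, 0, 0, 0.01, 1], [-17, 32, 0, 0, 0, 0.01, 1], [-17, 32, 0, 0, 0, 0, 1], [0, 0, 0, 0, 0, 0, 1]]

```text
time_s: 5.25
ee_pos: [0.5459, 0.2287, 0.3347]
ee_rot: [-0.023, 1.0, 0.001, -0.0]
contact_force: [-0.2, -0.4, -2.0]
opening: 0.274
finger_force: 50.7
```

drive_tool:
  steps:
    - [[0, 0, 0, 0, 0, 0, 1], [0, 0, 0, 0, 0, 0, 1], [0, 0, 0, 0, 0, 0, 1]]

```text
time_s: 5.55
ee_pos: [0.5484, 0.2256, 0.3345]
ee_rot: [-0.021, 1.0, -0.0, -0.0]
contact_force: [-0.2, 0.2, -1.9]
opening: 0.27
finger_force: 50.7
```

```bash
python3 - <<'E'
from h import *
a=bot.capture("scene"); s=bot.state(); print({k:np.round(s[k],4) for k in("ee_pos","ee_rot","contact_force","time_s")})
w=bot.capture("wrist"); print(np.round(bot.state()["ee_pos"],4))
c=lambda i,x,y,w,h:cv2.resize(i[y:y+h,x:x+w],(400,600),interpolation=cv2.INTER_CUBIC)
cv2.imwrite("pics/s4.png",np.hstack([c(a["img"],300,150,112,168),c(w["img"],190,120,180,270)]))
np.savez("s4.npz",R=a["R"],t=a["t"],mtx=a["mtx"]); np.savez("w4.npz",R=w["R"],t=w["t"],mtx=w["mtx"])
E
```

```text
{'ee_pos': array([0.5484, 0.2257, 0.3345]), 'ee_rot': array([-2.060e-02,  9.998e-01, -1.000e-04,  0.000e+00]), 'contact_force': array([ 0.4344, -0.1633, -2.1556]), 'time_s': np.float64(5.6)}
[0.5484 0.2259 0.3345]
```

View pics/s4.png

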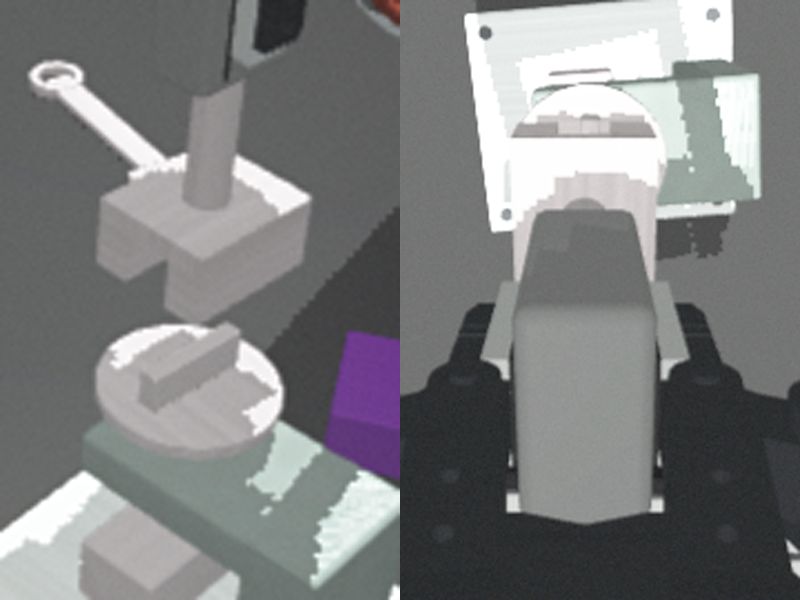

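```bash
python3 - <<'E'
from h import *
p=dict(np.load("s4.npz")); c,s=np.cos(.041),np.sin(.041)
def pr(cx,cy,x,y,z):
    u=proj(p,(cx+(c*x-s*y)/1e3,cy+(s*x+c*y)/1e3,z)); return np.round((u-(300,150))*3.571,0)
for x,y in((27,-23),(27,23),(-27,23)): print("foot",x,y,pr(.5484,.2257,x,y,.1707))
for x,y in((27,-9),(27,9)): print("slot",y,pr(.5484,.2257,x,y,.1707),pr(.5484,.2257,x,y,.1907))
for x,y in((22,-4),(22,4),(-22,4),(-22,-4)): print("fin",x,y,pr(.5467,.227,x,y,.133),pr(.5467,.227,x,y,.117))
E
```

```text
foot 27 -23 [ 93. 263.]
foot 27 23 [191. 328.]
foot -27 23 [299. 264.]
slot -9 [122. 282.] [126. 235.]
slot 9 [160. 307.] [165. 260.]
fin 22 -4 [141. 367.] [138. 400.]
fin 22 4 [158. 378.] [154. 412.]
fin -22 4 [242. 327.] [238. 360.]
fin -22 -4 [226. 316.] [221. 349.]
```

drive_tool:
  steps:
    - [[-1, 2, -18, 0, 0, 0, 1], [0, 0, -17, 0, 0, 0, 1], [0, 0, -10, 0, 0, 0, 1], [0, 0, 0, 0, 0, 0, 1], [0, 0, 0, 0, 0, 0, 1]]

```text
time_s: 6.15
ee_pos: [0.5469, 0.2288, 0.2893]
ee_rot: [-0.022, 1.0, -0.0, -0.0]
contact_force: [0.6, -0.0, -2.6]
opening: 0.276
finger_force: 50.8
```

drive_tool:
  steps:
    - [[0, 0, -2, 0, 0, 0, 1], [0, 0, -1, 0, 0, 0, 1], [0, 0, 0, 0, 0, 0, 1], [0, 0, 0, 0, 0, 0, 1], [0, 0, 0, 0, 0, 0, 1]]

```text
time_s: 6.65
ee_pos: [0.547, 0.229, 0.2868]
ee_rot: [-0.022, 1.0, 0.0, 0.0]
contact_force: [-0.6, 0.4, -2.1]
opening: 0.269
finger_force: 50.8
```

drive_tool:
  steps:
    - [[0, 0, -2, 0, 0, 0, 1], [0, 0, -2, 0, 0, 0, 1], [0, 0, 0, 0, 0, 0, 1], [0, 0, 0, 0, 0, 0, 1]]

```text
time_s: 7.05
ee_pos: [0.5468, 0.2289, 0.2823]
ee_rot: [-0.022, 1.0, -0.0, -0.0]
contact_force: [-0.1, -0.7, -2.7]
opening: 0.276
finger_force: 50.8
```

drive_tool:
  steps:
    - [[0, 0, -1, 0, 0, 0, 1], [0, 0, 0, 0, 0, 0, 1], [0, 0, 0, 0, 0, 0, 1]]

```text
time_s: 7.35
ee_pos: [0.5469, 0.2289, 0.2816]
ee_rot: [-0.022, 1.0, 0.0, -0.0]
contact_force: [-1.3, 0.4, -2.3]
opening: 0.273
finger_force: 50.8
```

drive_tool:
  steps:
    - [[0, 0, -1, 0, 0, 0, 1], [0, 0, 0, 0, 0, 0, 1], [0, 0, 0, 0, 0, 0, 1]]

```text
time_s: 7.65
ee_pos: [0.5471, 0.229, 0.281]
ee_rot: [-0.022, 1.0, 0.0, 0.0]
contact_force: [-0.6, -0.1, 0.5]
opening: 0.272
finger_force: 51.0
```

drive_tool:
  steps:
    - [[0, 0, -1, 0, 0, 0, 1], [0, 0, 0, 0, 0, 0, 1], [0, 0, 0, 0, 0, 0, 1], [0, 0, 0, 0, 0, 0, 1]]

```text
time_s: 8.05
ee_pos: [0.5472, 0.229, 0.2809]
ee_rot: [-0.022, 1.0, 0.0, 0.001]
contact_force: [-2.4, -0.3, 5.7]
opening: 0.278
finger_force: 51.7
```

```bash
python3 - <<'E'
from h import *
s=bot.state(); print({k:np.round(s[k],4) for k in("ee_pos","ee_rot","contact_force","moment","qpos")})
E
```

```text
{'ee_pos': array([0.5472, 0.229 , 0.2809]), 'ee_rot': array([-2.160e-02,  9.998e-01,  1.000e-04,  6.000e-04]), 'contact_force': array([-2.445 , -0.3177,  5.6544]), 'moment': array([-0.1973,  0.5091,  0.0529]), 'qpos': array([ 2.7090e-01, -7.8000e-03,  1.7131e+00, -1.0000e-04,  1.4352e+00,
       -1.3431e+00])}
```

drive_tool:
  steps:
    - [[0, 0, 0, 0, 0, -0.08, 1], [0, 0, 0, 0, 0, -0.08, 1], [0, 0, 0, 0, 0, -0.06, 1], [0, 0, 0, 0, 0, 0, 1], [0, 0, 0, 0, 0, 0, 1]]

```text
time_s: 8.55
ee_pos: [0.5474, 0.2293, 0.2802]
ee_rot: [0.088, 0.996, 0.001, 0.001]
contact_force: [0.7, 1.6, 2.3]
opening: 0.271
finger_force: 51.4
```

drive_tool:
  steps:
    - [[0, 0, -0.7, 0, 0, -0.1, 1], [0, 0, -0.7, 0, 0, -0.1, 1], [0, 0, -0.7, 0, 0, -0.1, 1], [0, 0, 0, 0, 0, 0, 1], [0, 0, 0, 0, 0, 0, 1]]

```text
time_s: 9.05
ee_pos: [0.5475, 0.229, 0.2781]
ee_rot: [0.235, 0.972, 0.0, 0.001]
contact_force: [1.1, 0.4, 3.3]
opening: 0.277
finger_force: 51.5
```

```bash
python3 - <<'E'
from h import *
s=bot.state(); print({k:np.round(s[k],4) for k in("ee_pos","ee_rot","contact_force","moment","qpos","time_s")})
E
```

```text
{'ee_pos': array([0.5475, 0.229 , 0.2781]), 'ee_rot': array([2.35e-01, 9.72e-01, 4.00e-04, 9.00e-04]), 'contact_force': array([1.0854, 0.362 , 3.2893]), 'moment': array([ 0.1804, -0.5612,  0.0232]), 'qpos': array([ 2.7090e-01, -5.5000e-03,  1.7156e+00, -2.0000e-04,  1.4295e+00,
       -8.2560e-01]), 'time_s': np.float64(9.05)}
```

drive_tool:
  steps:
    - [[0, 0, -0.7, 0, 0, -0.1, 1], [0, 0, -0.8, 0, 0, -0.1, 1], [0, 0, -0.8, 0, 0, -0.1, 1], [0, 0, -0.8, 0, 0, -0.1, 1], [0, 0, -0.8, 0, 0, -0.1, 1]]

```text
time_s: 9.55
ee_pos: [0.5478, 0.2286, 0.2745]
ee_rot: [0.47, 0.883, 0.0, 0.002]
contact_force: [2.8, -0.8, 4.0]
opening: 0.273
finger_force: 51.6
```

drive_tool:
  steps:
    - [[0, 0, 0, 0, 0, 0, 1], [0, 0, 0, 0, 0, 0, 1], [0, 0, -0.3, 0, 0, 0, 1], [0, 0, 0, 0, 0, 0, 1], [0, 0, 0, 0, 0, 0, 1]]

```text
time_s: 10.05
ee_pos: [0.5476, 0.2287, 0.2744]
ee_rot: [0.468, 0.884, 0.0, 0.001]
contact_force: [2.9, -1.0, 5.9]
opening: 0.272
finger_force: 51.8
```

```bash
python3 - <<'E'
from h import *
s=bot.state(); print({k:np.round(s[k],4) for k in("ee_pos","ee_rot","contact_force","moment","qpos","time_s")})
E
```

```text
{'ee_pos': array([0.5476, 0.2287, 0.2744]), 'ee_rot': array([4.681e-01, 8.837e-01, 4.000e-04, 1.200e-03]), 'contact_force': array([ 2.9148, -0.993 ,  5.8887]), 'moment': array([-0.2831, -0.6594, -0.0072]), 'qpos': array([ 2.7070e-01, -3.0000e-03,  1.7192e+00, -1.1000e-03,  1.4232e+00,
       -3.2580e-01]), 'time_s': np.float64(10.05)}
```

drive_tool:
  steps:
    - [[0, 0, -0.7, 0, 0, -0.1, 1], [0, 0, -0.7, 0, 0, -0.1, 1], [0, 0, -0.2, 0, 0, -0.03, 1], [0, 0, 0, 0, 0, 0, 1], [0, 0, 0, 0, 0, 0, 1]]

```text
time_s: 10.55
ee_pos: [0.5476, 0.2286, 0.2728]
ee_rot: [0.566, 0.824, 0.0, 0.001]
contact_force: [2.9, -1.2, 6.0]
opening: 0.276
finger_force: 51.8
```

```bash
python3 - <<'E'
from h import *
s=bot.state(); print({k:np.round(s[k],4) for k in("ee_pos","ee_rot","contact_force","moment","time_s")})
E
```

```text
{'ee_pos': array([0.5476, 0.2286, 0.2728]), 'ee_rot': array([5.664e-01, 8.241e-01, 4.000e-04, 1.300e-03]), 'contact_force': array([ 2.8571, -1.1632,  5.9872]), 'moment': array([-0.3417, -0.7127, -0.0351]), 'time_s': np.float64(10.55)}
```

drive_tool:
  steps:
    - [[0.5, 0, 1, 0, 0, 0, 1], [0, 0, 0, 0, 0, 0, 1], [0, 0, 0, 0, 0, 0, 0.6], [0, 0, 0, 0, 0, 0, 0.3], [0, 0, 0, 0, 0, 0, 0]]
  newtons: 20

```text
time_s: 11.05
ee_pos: [0.5465, 0.229, 0.2712]
ee_rot: [0.567, 0.824, -0.001, -0.001]
contact_force: [-0.4, -0.5, 0.1]
opening: 0.724
finger_force: 0.0
```

drive_tool:
  steps:
    - [[0, 0, 0, 0, 0, 0, 0], [0, 0, 0, 0, 0, 0, 0], [0, 0, 0, 0, 0, 0, 0], [0, 0, 0, 0, 0, 0, 0], [0, 0, 0, 0, 0, 0, 0]]

```text
time_s: 11.55
ee_pos: [0.5474, 0.2289, 0.2727]
ee_rot: [0.567, 0.823, -0.0, -0.0]
contact_force: [-0.2, 0.0, -0.2]
opening: 1.003
finger_force: 0.0
```

drive_tool:
  steps:
    - [[0, 0, 15, 0, 0, 0, 0], [0, 0, 30, 0, 0, 0, 0], [0, 0, 40, 0, 0, 0, 0], [0, 0, 30, 0, 0, 0, 0], [-50, 0, 0, 0, 0, 0, 0]]

```text
time_s: 12.05
ee_pos: [0.5014, 0.229, 0.394]
ee_rot: [0.568, 0.823, 0.004, 0.003]
contact_force: [-1.6, 0.1, 0.9]
opening: 1.0
finger_force: 0.0
```

drive_tool:
  steps:
    - [[-50, -20, 0, 0, 0, 0, 0], [0, -50, 0, 0, 0, 0, 0], [0, -50, 0, 0, 0, 0, 0], [0, 0, 0, 0, 0, 0, 0], [0, 0, 0, 0, 0, 0, 0]]

```text
time_s: 12.55
ee_pos: [0.451, 0.1095, 0.3891]
ee_rot: [0.569, 0.823, 0.001, 0.001]
contact_force: [0.5, 0.0, 0.8]
opening: 0.997
finger_force: 0.0
```

```bash
python3 - <<'E'
from h import *
a=bot.capture("scene"); s=bot.state(); print(np.round(s["ee_pos"],4),s["contact_force"],s["time_s"])
cv2.imwrite("pics/s5.png",cv2.resize(a["img"][180:360,250:490],(800,600),interpolation=cv2.INTER_CUBIC))
E
```

```text
[0.4511 0.1103 0.3888] [-0.22435488  0.74047348 -0.21034495] 12.6
```

View pics/s5.png

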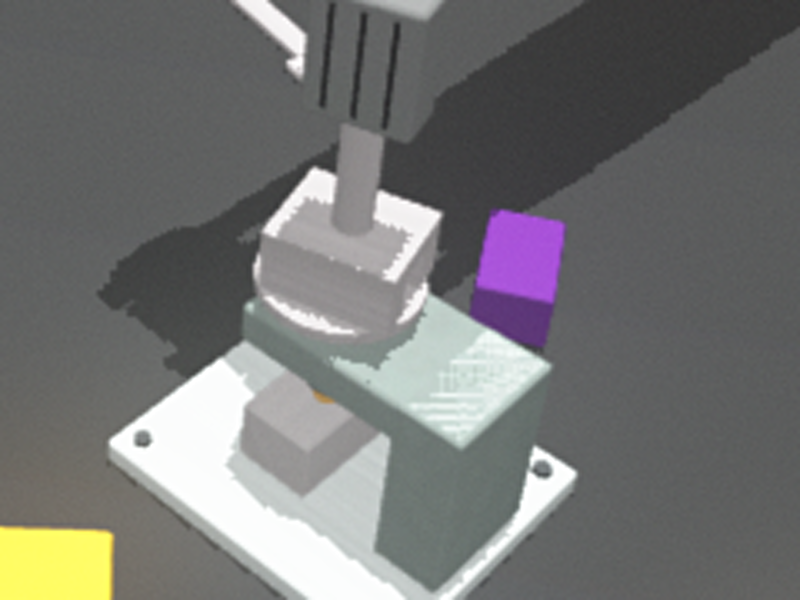

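```bash
python3 -c "
from rig import bot
print(bot.finish_job())"
```

```text
the job is handed in; nothing more can be done
None
```

I turned the screw clockwise with the fork driver until the nose was pressed in an estimated 2 mm of its 6 mm on the setting block. I let go, left the driver standing upright on the screw, and handed the job in at about 12.6 s. That depth is an estimate from the driver's height and turn angle, good to about 1 mm; I never touched the block.

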